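# Hook the fresh filter plate into the air cleaner

## Robot

A 6-joint arm with a two-finger parallel gripper is mounted at the origin on a cart in front of the work surface, level with it; the furniture and walls round the work are solid. World frame = base frame: x ahead of the robot, y to its left, z up, the work surface at z = 0. Lengths are in mm, angles in rad, forces in N, time in s.
With the tool pointing down it reaches from about 400 to 925 mm from the base axis. Payload 3.4 kg.
Tool frame: the origin (TCP) lies on the centre line of the jaws, within the pads' length; the fingertips stand 25 mm ahead of it and the grasp point (between the pads) lies 6 mm ahead of it (tip_reach is the distance from the TCP to the fingertips, in mm); z points along the fingers, y is the line along which they close (so a half turn about z gives the same grasp; the last joint's range is limited). The gripper opens to 85 mm and grips with 20 to 120 N. Pads are 22 mm wide; open, the fingers measure 114 mm over their backs; the gripper's body (76 mm by 85 mm) begins 54 mm behind the grasp point. The pads swing forward as they close: fully open they stand 13 mm farther back than shut.
Start: joints at [-1.355, 0.307, 1.506, -0, 1.328, -0.073], TCP at [164.288, -551.036, 256.305] pointing down, gripper open.
Joint ranges: [-3.12, 3.12], [-1.05, 2.28], [0.14, 2.33], [-1.42, 4.57], [0.1, 2.73], [-2.68, 2.68]. Speed limits (rad/s): [2.57, 2.57, 3.14, 3.14, 3.14, 3.14].

## Interface

Orientations are given as a unit quaternion [w, x, y, z].
In Python, from workcell import * gives the robot as it stands.
- The arm moves only by the tool carry_out, never from a script. Its argument "motion" is a list of rows, each an object of numbers: "x", "y", "z": the shift along the tool's x, y, z in units of 50 mm (1.0 is 50 mm); "rx", "ry", "rz": the turn, a rotation vector about the tool's x, y, z in units of 10 degrees (1.0 is 10 degrees). In form: [{"x": .., "y": .., "z": .., "rx": .., "ry": .., "rz": ..}, ...]. A call has 1 to 12 rows; each row is the pose to reach, as a shift and turn from the pose commanded when the call began, along the tool's axes at that moment; what a row does not reach only later rows make up. A row lasts 1/8 s, in which the tool goes at most 62.5 mm and 10.7 degrees, less where a joint would pass 70% of its speed; a pose out of reach is approached as far as the arm can. A call with a gripper value outside its range is refused whole. "fingers" is the opening, from 0 (shut) to 1 (fully open), set as the call begins (left out, the last holds). The fingers move at their own pace and stop on an object; "squeeze" is the grip in N (left out, the last holds). Time passes only in rows, so rows that repeat a pose let the fingers close. It gives the time, the measured TCP pose, the force, the opening and the grip force at its end, in the units of the state.
- read_state(): the state, without advancing time (a new reading comes with each control period).
- get_image(name): name is "scene" or "side" or "wrist"; returns the picture (384x512x3 uint8, red, green, blue); there is no depth.
- get_calibration(name): a dict with "K" (3x3 intrinsics, pixels), "rvec" (rotation vector, rad) and "tvec" (3), from world to camera coordinates, as OpenCV has them. Camera axes: x right, y down, z forward; pixel columns grow to the right and rows downward; lengths in mm; the calibration is good to about 2 mm. A picture is of the moment at which its call begins: read the wrist's pose just before it. get_calibration takes no time and is no camera call; for the wrist camera it gives the pose at the moment of the call.
- job_done(): hands the job in; it is judged then, once.
The state is a dict: "time_s": time; "q": joint angles; "qvel": joint speeds; "joint_torque": joint torques, N m; "ee_pos": TCP position; "orientation": TCP orientation; "ft_force": force on the tool from outside, world axes, zero at the start; "moment": the same for the moment, N m; "grip_width": opening from 0.0 (shut) to 1.0 (fully open); "finger_force": force on a finger pad.
Only numpy, scipy, OpenCV 4.12 (cv2) and the standard library are available. Lean on these libraries where they do the work, as an engineer would, in place of code of your own. Each camera call takes 0.05 s, during which the arm holds its last target. There are 200 camera calls.

## Task

Fit the fresh filter plate (white, green handle) into the open well of the white benchtop air cleaner: tilt it, hook one of its short edges under the blue lip at the end of the well, then lower the other end until the plate lies flat on the floor of the well, and let go. Leave the used filter plate (dark, orange handle) where it lies.

Things in the scene. Friction and masses are not known exactly. Their poses are not given: they have to be found in the camera images.
- fresh_grip (a point): Centre of the green handle bar (14 along x, 64 along y, 22 tall; grip across x) of the loose white filter plate, 50 above its underside. Plate 150 (x) x 110 (y) x 8 mm, about 160 g, flat on the bench at first, z up; ends alike, either may go under the lip. Bar over the plate's middle on two 8 mm posts 52 apart in y, 31 mm free under it. It may lie left or right of the cleaner.
- used_grip (a point): The same point on the used filter plate: same shape and size, but grey with dark brown pleats and an orange handle bar. Loose; it lies on the other side of the cleaner.
- well_floor (a point): Centre of the well's floor in the white air cleaner (fixed), 35 mm above the bench. x: along the well to the lip, away from the robot give or take the yaw; z up. Well 172 (x) x 130 mm (y); front and side walls 12 thick, tops 22 above the floor. A plate flat in it has 11 mm play each way in x, 10 in y; its grip point is then 50 above the floor.
- lip_edge (a point): Middle of the lower free edge of the blue lip, x +56, z +26 mm from the well's floor centre, same axes. The lip is 5 mm thick, covers the well's last 30 mm over its full width; underside 26, top 31 mm above the floor. The opening from lip to front wall is 142 mm, shorter than the plate, so the plate goes in only tilted (10 to 20 degrees suits), lip end low.

How it is judged (in metres and radians):
At the end, for the whole second after the job is handed in: The fresh plate lies at rest, flat on the well's floor, one end under the lip: level within 3.4 degrees, grip point 45 to 55 mm above that floor and within 17 mm lengthwise and 16 mm across of the well's centre, its length along the well within 11 degrees (x of fresh_grip in the frame of well_floor between -0.017 and 0.017 m and y of fresh_grip in the frame of well_floor between -0.016 and 0.016 m and z of fresh_grip in the frame of well_floor between 0.045 and 0.055 m and angle between fresh_grip's own z axis and vertical below 0.06 rad and angle between the x axis of fresh_grip and the x axis of well_floor, either way round below 0.2 rad and linear speed of fresh below 0.02 m/s); the robot touches nothing.
It fails at once if the used filter plate is moved by more than 30 mm (distance of used_grip from where it was at the start of the episode above 0.03 m).
It also fails if it takes over 38 s, if anything falls off the work surface, if the arm or the gripper's body presses on something with over 40 N, if the wrist force passes 120 N, or if a joint passes its speed limit or range.

## Working session

There is one attempt and no reset: what is moved stays moved. The work goes in short steps, Python scripts to look and compute and a tool call to move; the robot and the scene stay as the last step left them, time stands still between calls to the robot, and variables do not carry over. Pictures are saved under pics/ and viewed, at most 10 in all, crops included, and the job is handed in when it is done.

Besides the shell and the picture viewer there is one more tool, called after "Request:" in YAML: its name, and indented under it one key for each argument. carry_out: Moves the arm, as the interface text tells. Its arguments: {"type":"object","properties":{"motion":{"type":"array"},"fingers":{"type":"number"},"squeeze":{"type":"number"}},"required":["motion"]}

```bash
mkdir -p pics; python3 - <<'E'
from workcell import *
import cv2,numpy as np
for n in("scene","side"):
    cv2.imwrite(f"pics/{n}0.png",get_image(n)[:,:,::-1])
s=read_state();print(s["time_s"],s["ee_pos"],s["orientation"])
for n in("scene","side","wrist"):
    c=get_calibration(n);R=cv2.Rodrigues(np.array(c["rvec"],float))[0];print(n,c["K"],(-R.T@np.array(c["tvec"]).ravel()).round(),R.round(2))
E
```

```text
0.1 [ 164.17333054 -550.44931593  255.47253328] [-9.37391109e-04  9.89518538e-01  1.44402835e-01 -6.97743289e-05]
scene [[411.4120289    0.         255.5498331 ]
 [  0.         411.4120289  194.92108976]
 [  0.           0.           1.        ]] [205. 645. 917.] [[-0.9  -0.44 -0.01]
 [-0.33  0.68 -0.65]
 [ 0.29 -0.58 -0.76]]
side [[417.91541572   0.         258.49708643]
 [  0.         417.91541572 188.72609864]
 [  0.           0.           1.        ]] [ 438. -458.  980.] [[ 0.99 -0.11  0.  ]
 [-0.09 -0.88 -0.47]
 [ 0.05  0.47 -0.88]]
wrist [[309.03938798   0.         256.85730231]
 [  0.         309.03938798 198.68597292]
 [  0.           0.           1.        ]] [ 237. -529.  373.] [[ 0.28 -0.96 -0.  ]
 [-0.92 -0.27  0.29]
 [-0.28 -0.08 -0.96]]
```

View pics/scene0.png

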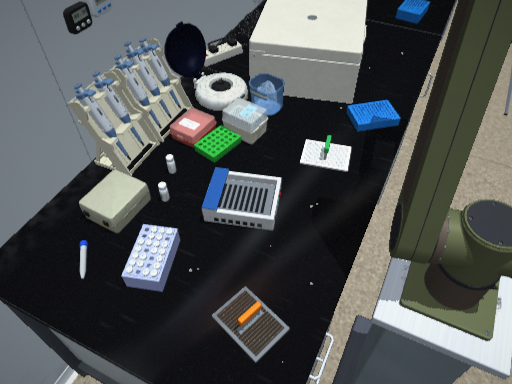

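View pics/side0.png

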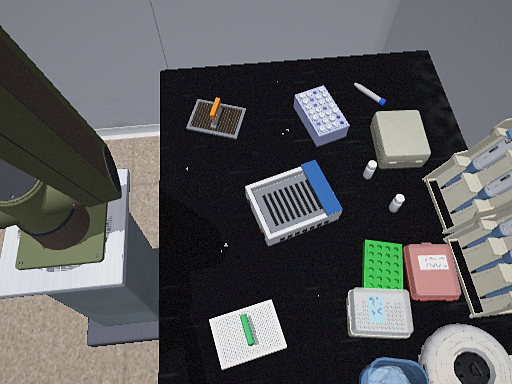

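The scene image shows the fresh plate at about (326,155), the cleaner at (242,200) with its blue lip on the left, and the used plate at (250,323). In the side image they are at (248,333), (293,203) and (216,118). I'll zoom in to get the corner pixels.

```bash
python3 - <<'E'
import cv2,numpy as np
a=cv2.imread("pics/side0.png");b=cv2.imread("pics/scene0.png")
def c(i,x,y):
    o=cv2.resize(i[y:y+75,x:x+100],None,fx=4,fy=4,interpolation=cv2.INTER_CUBIC)
    for k in range(0,100,20):cv2.putText(o,str(x+k),(k*4,8),0,.3,(0,255,255));cv2.line(o,(k*4,10),(k*4,16),(0,255,255))
    for k in range(0,75,20):cv2.putText(o,str(y+k),(0,k*4+4),0,.3,(0,255,255));cv2.line(o,(22,k*4),(28,k*4),(0,255,255))
    return o
# side cleaner is ~100x90 -> own image
o=cv2.resize(a[155:250,235:350],None,fx=6,fy=6,interpolation=cv2.INTER_CUBIC)
for k in range(0,115,10):cv2.putText(o,str(235+k),(k*6,8),0,.35,(0,255,255));cv2.line(o,(k*6,10),(k*6,16),(0,255,255))
for k in range(0,95,10):cv2.putText(o,str(155+k),(0,k*6+4),0,.35,(0,255,255));cv2.line(o,(24,k*6),(30,k*6),(0,255,255))
cv2.imwrite("pics/z1.png",o)
cv2.imwrite("pics/z2.png",np.vstack([np.hstack([c(a,200,296),c(b,290,120)]),np.hstack([c(b,195,162),c(a,180,90)])]))
E
```

```text
(no output)
```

View pics/z1.png

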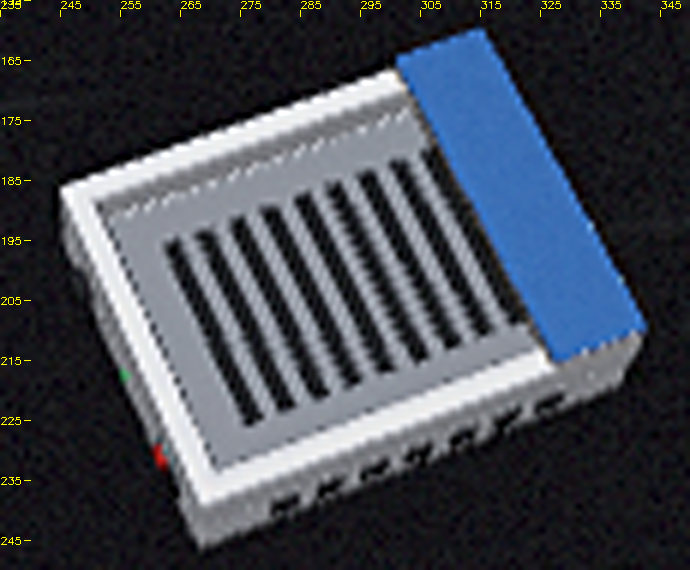

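View pics/z2.png

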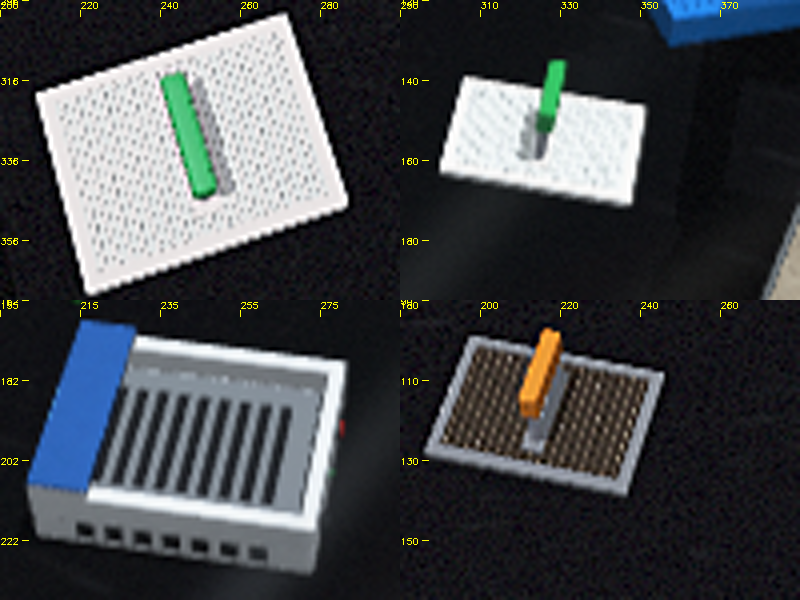

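```bash
cat > h.py <<'E'
from workcell import *
import cv2,numpy as np
from scipy.optimize import least_squares
from scipy.spatial.transform import Rotation as Ro
def proj(n,P):
    c=get_calibration(n);return cv2.projectPoints(np.array(P,float),np.array(c["rvec"],float),np.array(c["tvec"],float),np.array(c["K"]),None)[0][:,0]
def fit(obs,p0):
    def f(p):
        c,s=np.cos(p[2]),np.sin(p[2]);r=[]
        for n,L,U in obs:
            L=np.array(L,float);W=np.c_[p[0]+c*L[:,0]-s*L[:,1],p[1]+s*L[:,0]+c*L[:,1],L[:,2]]
            r.append(proj(n,W)-U)
        return np.concatenate(r).ravel()
    r=least_squares(f,p0,x_scale=[100,100,1]);return r.x,r.fun.reshape(-1,2)
E
python3 - <<'E'
from h import *
L=[(-98,77,57),(-98,-77,57),(56,77,66),(56,-77,66)]
s=("side",L,[(245.3,186.3),(269.2,238.8),(301.2,165),(327.2,215.5)])
k=("scene",L,[(273.75,219),(281.75,177.5),(217,211.25),(228.75,168.25)])
for o in([s],[k],[s,k]):
    p,e=fit(o,[500,0,0.2]);print("well",p.round(3),e.round(1).tolist())
F=[(-75,55,8),(75,55,8),(75,-55,8),(-75,-55,8)]
s=("side",F,[(209.25,319.25),(271.75,299.25),(287,347.25),(222.5,369.5)])
k=("scene",F,[(348,171),(300,163),(306.25,139),(351.5,146)])
for o in([s],[k],[s,k]):
    p,e=fit(o,[450,-250,0.2]);print("fresh",p.round(3),e.round(1).tolist())
E
```

```text
well [ 5.76156e+02 -8.15000e+00  2.78000e-01] [[-0.3, -0.4], [-0.5, 0.7], [-0.1, -0.5], [0.9, 0.1]]
well [ 5.73157e+02 -4.15700e+00  2.94000e-01] [[0.6, 0.6], [-0.2, -0.3], [-0.3, -1.0], [-0.1, 0.7]]
well [ 5.75108e+02 -6.80800e+00  2.85000e-01] [[-0.9, -0.5], [-0.7, 0.4], [-0.8, -1.0], [0.5, -0.6], [-0.0, -0.2], [-0.2, -0.9], [-0.7, -2.1], [0.0, -0.2]]
fresh [ 4.34403e+02 -3.05514e+02  2.02000e-01] [[-0.3, 0.0], [0.2, -0.2], [0.9, -0.1], [-0.7, 0.2]]
fresh [ 4.31061e+02 -3.01306e+02  2.13000e-01] [[0.3, -0.5], [-0.1, -0.6], [-0.5, 0.4], [0.2, 0.7]]
fresh [ 4.33461e+02 -3.04833e+02  2.05000e-01] [[-0.8, -0.2], [-0.4, -0.5], [0.4, -0.5], [-1.1, -0.0], [-0.3, -1.4], [-0.5, -1.7], [-0.6, -0.5], [-0.0, -0.1]]
```

```bash
cat >> h.py <<'E'
def tool(yaw,tilt=0):
    "tool y along yaw (plate x), z down, tilted lip end low by tilt"
    y=np.array([np.cos(yaw),np.sin(yaw),0]);z=np.array([0,0,-1.])
    return Ro.from_matrix(np.c_[np.cross(y,z),y,z])*Ro.from_euler("x",tilt)
def move(pos,R):
    s=read_state();w=s["orientation"];A=Ro.from_quat(np.roll(w,-1))
    d=A.inv().apply(np.array(pos)-s["ee_pos"])/50;r=np.degrees((A.inv()*R).as_rotvec())/10
    print("t",s["time_s"],"xyz",d.round(3),"r",r.round(3));
E
python3 -c "
from h import *
move([433.5,-305,170],tool(.205))"
```

```text
t 0.1 xyz [ 6.565 -3.162  1.716] r [-8.000e-03 -9.000e-03 -8.514e+00]
```

Request:
carry_out:
  motion:
    - {"x": 0.7, "y": -0.3, "z": 0.15, "rz": -0.9}
    - {"x": 1.5, "y": -0.7, "z": 0.4, "rz": -1.8}
    - {"x": 2.3, "y": -1.1, "z": 0.6, "rz": -2.8}
    - {"x": 3.1, "y": -1.5, "z": 0.8, "rz": -3.8}
    - {"x": 3.9, "y": -1.9, "z": 1.0, "rz": -4.8}
    - {"x": 4.7, "y": -2.3, "z": 1.2, "rz": -5.8}
    - {"x": 5.4, "y": -2.6, "z": 1.4, "rz": -6.8}
    - {"x": 6.0, "y": -2.9, "z": 1.6, "rz": -7.7}
    - {"x": 6.57, "y": -3.16, "z": 1.72, "rz": -8.5}
    - {"x": 6.57, "y": -3.16, "z": 1.72, "rz": -8.51}
    - {"x": 6.57, "y": -3.16, "z": 1.72, "rz": -8.51}
  fingers: 1

```text
invalid input
```

```bash
python3 - <<'E'
from h import *
s=read_state();print(s["ee_pos"],s["q"])
c=get_calibration("wrist");i=get_image("wrist")[:,:,::-1].copy()
print(proj("wrist",[(433.5,-305,61)]))
cv2.imwrite("pics/w1.png",i);move([433.5,-305,56],tool(.205))
b,g,r=[i[:,:,k].astype(int) for k in range(3)]
m=((g-r>40)&(g-b>20)).astype('uint8')
n,l,st,ce=cv2.connectedComponentsWithStats(m)
for k in range(1,n):
    if st[k][4]>200: print(st[k],ce[k],cv2.minAreaRect(np.argwhere(l==k)[:,::-1].astype(np.float32)))
c7=np.array([[-7,32,61],[7,32,61],[7,-32,61],[-7,-32,61]],float)
C,S=np.cos(.205),np.sin(.205)
print(proj("wrist",[(433.5+C*a-S*b_,-305+S*a+C*b_,z) for a,b_,z in c7]).round(1))
E
```

```text
[ 164.17333054 -550.44931593  255.47253328] [-1.35447238e+00  3.07500553e-01  1.50754075e+00 -5.58341321e-06
  1.32843131e+00 -7.34937454e-02]
[[  38.96750309 -258.88155614]]
t 0.15 xyz [ 6.564 -3.161  3.998] r [-7.000e-03 -8.000e-03 -8.514e+00]
[[  -4.1 -250.6]
 [  -7.3 -277.5]
 [  82.5 -267.2]
 [  84.1 -240.8]]
```

View pics/w1.png

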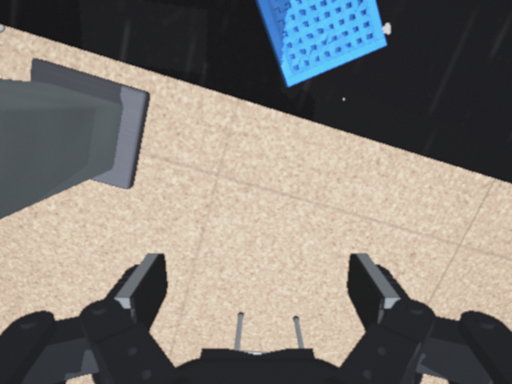

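The move was refused and the arm didn't move. The wrist view shows only the floor and a blue rack at (330,40). I'll resend it with all six keys in each row.

Request:
carry_out:
  motion:
    - {"x": 0.7, "y": -0.3, "z": 0.15, "rx": 0, "ry": 0, "rz": -0.9}
    - {"x": 1.5, "y": -0.7, "z": 0.4, "rx": 0, "ry": 0, "rz": -1.8}
    - {"x": 2.3, "y": -1.1, "z": 0.6, "rx": 0, "ry": 0, "rz": -2.8}
    - {"x": 3.1, "y": -1.5, "z": 0.8, "rx": 0, "ry": 0, "rz": -3.8}
    - {"x": 3.9, "y": -1.9, "z": 1.0, "rx": 0, "ry": 0, "rz": -4.8}
    - {"x": 4.7, "y": -2.3, "z": 1.2, "rx": 0, "ry": 0, "rz": -5.8}
    - {"x": 5.4, "y": -2.6, "z": 1.4, "rx": 0, "ry": 0, "rz": -6.8}
    - {"x": 6.0, "y": -2.9, "z": 1.6, "rx": 0, "ry": 0, "rz": -7.7}
    - {"x": 6.57, "y": -3.16, "z": 1.72, "rx": 0, "ry": 0, "rz": -8.5}
    - {"x": 6.57, "y": -3.16, "z": 1.72, "rx": 0, "ry": 0, "rz": -8.5}
    - {"x": 6.57, "y": -3.16, "z": 1.72, "rx": 0, "ry": 0, "rz": -8.5}
  fingers: 1

```text
time_s: 1.52
ee_pos: [433.6, -305.8, 170.2]
orientation: [-0.0, 0.632, 0.775, -0.0]
ft_force: [0.7, 0.2, -0.2]
grip_width: 1.002
finger_force: 0.0
```

```bash
cat > look.py <<'E'
from h import *
import sys
s=read_state();print(s["ee_pos"],s["q"].round(2) if hasattr(s["q"],"round") else s["q"])
i=get_image("wrist")[:,:,::-1].copy();cv2.imwrite(sys.argv[1],i)
E
python3 look.py pics/w2.png; python3 - <<'E'
from h import *
i=cv2.imread("pics/w2.png")
move([433.5,-305,56],tool(.205))
b,g,r=[i[:,:,k].astype(int) for k in range(3)]
m=((g-r>40)&(g-b>20)).astype('uint8')
n,l,st,ce=cv2.connectedComponentsWithStats(m)
for k in range(1,n):
    if st[k][4]>200: print(st[k],ce[k])
C,S=np.cos(.205),np.sin(.205)
P=[[-7,32,61],[7,32,61],[7,-32,61],[-7,-32,61],[-75,55,8],[75,55,8],[75,-55,8],[-75,-55,8]]
u=proj("wrist",[(433.5+C*a-S*b_,-305+S*a+C*b_,z) for a,b_,z in P]);print(u.round(1).tolist())
for p in u: cv2.circle(i,tuple(int(v) for v in p),3,(0,0,255),1)
cv2.imwrite("pics/w2m.png",i)
E
```

```text
[ 433.58984362 -305.84764809  170.16820443] [-0.69  0.33  1.72 -0.    1.1  -0.9 ]
t 1.575 xyz [0.024 0.007 2.287] r [-0.003  0.001 -0.022]
[ 249  160   18   81 1278] [257.74021909 200.05242567]
[[246.8, 162.2], [265.6, 162.1], [265.4, 241.0], [247.9, 241.1], [171.4, 126.0], [341.0, 125.1], [332.6, 239.2], [181.0, 239.9]]
```

View pics/w2m.png

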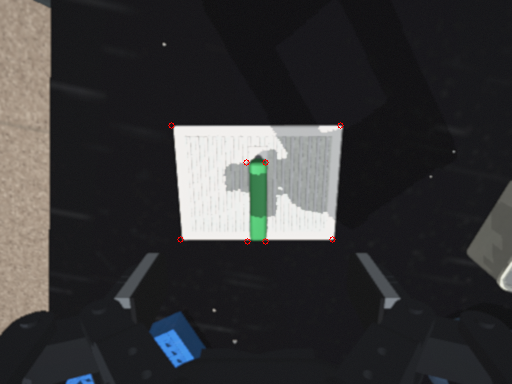

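The wrist view confirms the pose: the plate corners at (172,126) and (341,125) and the bar at (258,200) match the prediction to about 1 mm. Next I'll descend and grip.

Request:
carry_out:
  motion:
    - {"x": 0.02, "y": 0, "z": 0.6, "rx": 0, "ry": 0, "rz": 0}
    - {"x": 0.02, "y": 0, "z": 1.2, "rx": 0, "ry": 0, "rz": 0}
    - {"x": 0.02, "y": 0, "z": 1.7, "rx": 0, "ry": 0, "rz": 0}
    - {"x": 0.02, "y": 0, "z": 2.1, "rx": 0, "ry": 0, "rz": 0}
    - {"x": 0.02, "y": 0, "z": 2.28, "rx": 0, "ry": 0, "rz": 0}
    - {"x": 0.02, "y": 0, "z": 2.28, "rx": 0, "ry": 0, "rz": 0}

```text
time_s: 2.33
ee_pos: [433.2, -305.2, 56.1]
orientation: [-0.0, 0.633, 0.775, -0.0]
ft_force: [0.6, -0.1, 0.7]
grip_width: 1.002
finger_force: 0.0
```

Request:
carry_out:
  motion:
    - {"x": 0, "y": 0, "z": 0, "rx": 0, "ry": 0, "rz": 0}
    - {"x": 0, "y": 0, "z": 0, "rx": 0, "ry": 0, "rz": 0}
    - {"x": 0, "y": 0, "z": 0, "rx": 0, "ry": 0, "rz": 0}
    - {"x": 0, "y": 0, "z": 0, "rx": 0, "ry": 0, "rz": 0}
    - {"x": 0, "y": 0, "z": 0, "rx": 0, "ry": 0, "rz": 0}
    - {"x": 0, "y": 0, "z": 0, "rx": 0, "ry": 0, "rz": 0}
    - {"x": 0, "y": 0, "z": 0, "rx": 0, "ry": 0, "rz": 0}
    - {"x": 0, "y": 0, "z": 0, "rx": 0, "ry": 0, "rz": 0}
  fingers: 0
  squeeze: 60

```text
time_s: 3.32
ee_pos: [434.1, -304.9, 56.8]
orientation: [0.0, 0.632, 0.775, 0.0]
ft_force: [0.3, 0.5, 6.4]
grip_width: 0.152
finger_force: 59.4
```

```bash
cat >> h.py <<'E'
W=np.array([575.,-7,35]);YAW=.285;OFF=56.8
def seat(xe,e,tilt,yo=0):
    t=np.radians(tilt);px=np.array([np.cos(t),0,-np.sin(t)]);n=np.array([np.sin(t),0,np.cos(t)])
    p=np.array([xe,yo,e])-75*px+OFF*n
    return W+Ro.from_euler("z",YAW).apply(p),tool(YAW,t)
E
python3 - <<'E'
from h import *
move([434,-305,180],tool(.205))
p,R=seat(48,70,15);print(p);move(p,R)
p,R=seat(48,5,15);print(p)
E
```

```text
t 3.325 xyz [-2.000e-03 -1.000e-03 -2.464e+00] r [ 0.004  0.004 -0.014]
[565.64952209  -9.7394619  179.27601532]
t 3.325 xyz [ 5.253  3.766 -2.451] r [ 1.503 -0.058 -0.47 ]
[565.64952209  -9.7394619  114.27601532]
```

Request:
carry_out:
  motion:
    - {"x": 0, "y": 0, "z": -0.2, "rx": 0, "ry": 0, "rz": 0}
    - {"x": 0, "y": 0, "z": -0.6, "rx": 0, "ry": 0, "rz": 0}
    - {"x": 0, "y": 0, "z": -1.2, "rx": 0, "ry": 0, "rz": 0}
    - {"x": 0, "y": 0, "z": -1.8, "rx": 0, "ry": 0, "rz": 0}
    - {"x": 0, "y": 0, "z": -2.3, "rx": 0, "ry": 0, "rz": 0}
    - {"x": 0, "y": 0, "z": -2.5, "rx": 0, "ry": 0, "rz": 0}

```text
time_s: 4.08
ee_pos: [434.0, -305.1, 182.8]
orientation: [0.001, 0.632, 0.775, -0.0]
ft_force: [0.5, -0.6, -2.1]
grip_width: 0.158
finger_force: 58.7
```

```bash
python3 - <<'E'
from h import *
p,R=seat(48,70,15);move(p,R)
E
```

```text
t 4.075 xyz [5.257 3.766 0.066] r [ 1.506 -0.052 -0.471]
```

Request:
carry_out:
  motion:
    - {"x": 0.3, "y": 0.2, "z": 0, "rx": 0.1, "ry": 0, "rz": 0}
    - {"x": 0.8, "y": 0.6, "z": 0, "rx": 0.25, "ry": 0, "rz": -0.1}
    - {"x": 1.5, "y": 1.1, "z": 0, "rx": 0.4, "ry": 0, "rz": -0.15}
    - {"x": 2.2, "y": 1.6, "z": 0, "rx": 0.6, "ry": 0, "rz": -0.2}
    - {"x": 2.9, "y": 2.1, "z": 0, "rx": 0.8, "ry": -0.02, "rz": -0.25}
    - {"x": 3.6, "y": 2.6, "z": 0.02, "rx": 1.0, "ry": -0.03, "rz": -0.3}
    - {"x": 4.3, "y": 3.1, "z": 0.05, "rx": 1.2, "ry": -0.04, "rz": -0.4}
    - {"x": 4.8, "y": 3.5, "z": 0.07, "rx": 1.4, "ry": -0.05, "rz": -0.45}
    - {"x": 5.15, "y": 3.7, "z": 0.07, "rx": 1.5, "ry": -0.05, "rz": -0.47}
    - {"x": 5.26, "y": 3.77, "z": 0.07, "rx": 1.51, "ry": -0.05, "rz": -0.47}
    - {"x": 5.26, "y": 3.77, "z": 0.07, "rx": 1.51, "ry": -0.05, "rz": -0.47}
    - {"x": 5.26, "y": 3.77, "z": 0.07, "rx": 1.51, "ry": -0.05, "rz": -0.47}

```text
time_s: 5.58
ee_pos: [564.8, -10.4, 178.0]
orientation: [-0.08, 0.595, 0.793, -0.105]
ft_force: [-0.1, -0.5, -2.5]
grip_width: 0.151
finger_force: 58.7
```

```bash
python3 - <<'E'
from h import *
s=read_state();print(s["ee_pos"],np.array(s["q"]).round(2))
p,R=seat(48,5,15);move(p,R)
p,R=seat(48,30,15);move(p,R)
C,S=np.cos(YAW),np.sin(YAW)
for n in("side","scene"):
    i=get_image(n)[:,:,::-1].copy();cv2.imwrite(f"pics/{n}1.png",i)
a=cv2.imread("pics/side1.png")[140:260,220:380];b=cv2.imread("pics/scene1.png")[120:240,180:340]
cv2.imwrite("pics/m1.png",np.vstack([cv2.resize(x,(400,300),interpolation=cv2.INTER_CUBIC) for x in(a,b)]))
E
```

```text
[564.77915993 -10.40181859 178.00618414] [-0.04  0.48  1.45 -0.08  1.45 -0.31]
t 5.575 xyz [0.006 0.352 1.225] r [-0.013 -0.012 -0.006]
t 5.575 xyz [0.007 0.222 0.742] r [-0.013 -0.012 -0.006]
```

View pics/m1.png

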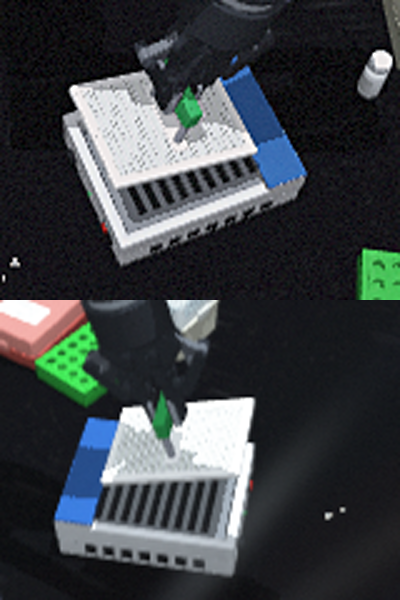

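Both views show the plate held tilted over the well, lip end low and parallel to the walls. Plate corners in the side crop are at (70,85), (120,187) and (257,153). I'll compare those with the prediction.

```bash
python3 - <<'E'
from h import *
s=read_state();R=Ro.from_quat(np.roll(s["orientation"],-1))
# plate point (x,y,z above underside) -> tool: y=x, x=y, z=-(z)+56.8
P=[np.array(s["ee_pos"])+R.apply([b,a,OFF-z]) for a,b,z in[(-75,55,8),(-75,-55,8),(75,-55,8),(75,55,8)]]
print(np.round(P),((proj("side",P)-[220,140])*2.5).round(),((proj("scene",P)-[180,120])*2.5+[0,300]).round())
E
```

```text
[[468.  19. 151.]
 [499. -87. 150.]
 [638. -46. 111.]
 [607.  59. 112.]] [[ 70.  85.]
 [116. 187.]
 [259. 150.]
 [209.  56.]] [[238. 472.]
 [253. 396.]
 [122. 406.]
 [ 99. 480.]]
```

The match is within about 1.5 mm. Descending ahead of the lip.

Request:
carry_out:
  motion:
    - {"x": 0, "y": 0.05, "z": 0.2, "rx": 0, "ry": 0, "rz": 0}
    - {"x": 0, "y": 0.14, "z": 0.5, "rx": 0, "ry": 0, "rz": 0}
    - {"x": 0, "y": 0.22, "z": 0.8, "rx": 0, "ry": 0, "rz": 0}
    - {"x": 0, "y": 0.29, "z": 1.0, "rx": 0, "ry": 0, "rz": 0}
    - {"x": 0, "y": 0.32, "z": 1.12, "rx": 0, "ry": 0, "rz": 0}
    - {"x": 0, "y": 0.34, "z": 1.18, "rx": 0, "ry": 0, "rz": 0}
    - {"x": 0, "y": 0.35, "z": 1.21, "rx": 0, "ry": 0, "rz": 0}
    - {"x": 0, "y": 0.35, "z": 1.21, "rx": 0, "ry": 0, "rz": 0}

```text
time_s: 6.68
ee_pos: [566.8, -8.8, 115.1]
orientation: [-0.079, 0.594, 0.793, -0.104]
ft_force: [-0.3, 0.3, -1.6]
grip_width: 0.146
finger_force: 58.8
```

```bash
python3 - <<'E'
from h import *
move(*seat(48,5,15));move(*seat(61,5,15));move(*seat(74,5,15))
E
```

```text
t 6.675 xyz [-0.012 -0.022  0.023] r [-0.007 -0.011  0.002]
t 6.675 xyz [-0.012  0.229 -0.045] r [-0.007 -0.011  0.002]
t 6.675 xyz [-0.012  0.48  -0.112] r [-0.007 -0.011  0.002]
```

Free of contact. Sliding it under the lip.

Request:
carry_out:
  motion:
    - {"x": -0.01, "y": 0.06, "z": 0.01, "rx": 0, "ry": 0, "rz": 0}
    - {"x": -0.01, "y": 0.15, "z": -0.02, "rx": 0, "ry": 0, "rz": 0}
    - {"x": -0.01, "y": 0.24, "z": -0.05, "rx": 0, "ry": 0, "rz": 0}
    - {"x": -0.01, "y": 0.33, "z": -0.07, "rx": 0, "ry": 0, "rz": 0}
    - {"x": -0.01, "y": 0.42, "z": -0.1, "rx": 0, "ry": 0, "rz": 0}
    - {"x": -0.01, "y": 0.48, "z": -0.11, "rx": 0, "ry": 0, "rz": 0}
    - {"x": -0.01, "y": 0.48, "z": -0.11, "rx": 0, "ry": 0, "rz": 0}

```text
time_s: 7.55
ee_pos: [590.5, -2.3, 113.8]
orientation: [-0.08, 0.594, 0.793, -0.105]
ft_force: [0.3, 0.3, -1.5]
grip_width: 0.148
finger_force: 58.8
```

```bash
python3 - <<'E'
from h import *
for e,t in((4.5,12),(4,9),(3.5,6),(3,3),(2.5,0),(1.5,0)):move(*seat(74.5,e,t))
E
```

```text
t 7.55 xyz [-0.004 -0.047  0.077] r [-0.31  -0.012  0.002]
t 7.55 xyz [-0.004 -0.098  0.17 ] r [-0.61  -0.012  0.002]
t 7.55 xyz [-0.004 -0.144  0.265] r [-0.91  -0.012  0.002]
t 7.55 xyz [-0.004 -0.185  0.363] r [-1.21e+00 -1.20e-02  1.00e-03]
t 7.55 xyz [-0.004 -0.222  0.463] r [-1.51e+00 -1.20e-02  1.00e-03]
t 7.55 xyz [-0.004 -0.216  0.483] r [-1.51e+00 -1.20e-02  1.00e-03]
```

Request:
carry_out:
  motion:
    - {"x": 0, "y": -0.02, "z": 0.04, "rx": -0.15, "ry": 0, "rz": 0}
    - {"x": 0, "y": -0.05, "z": 0.08, "rx": -0.31, "ry": -0.01, "rz": 0}
    - {"x": 0, "y": -0.1, "z": 0.17, "rx": -0.61, "ry": -0.01, "rz": 0}
    - {"x": 0, "y": -0.14, "z": 0.265, "rx": -0.91, "ry": -0.01, "rz": 0}
    - {"x": 0, "y": -0.185, "z": 0.36, "rx": -1.21, "ry": -0.01, "rz": 0}
    - {"x": 0, "y": -0.21, "z": 0.42, "rx": -1.4, "ry": -0.01, "rz": 0}
    - {"x": 0, "y": -0.22, "z": 0.46, "rx": -1.51, "ry": -0.01, "rz": 0}
    - {"x": 0, "y": -0.22, "z": 0.475, "rx": -1.51, "ry": -0.01, "rz": 0}
    - {"x": 0, "y": -0.22, "z": 0.475, "rx": -1.51, "ry": -0.01, "rz": 0}

```text
time_s: 8.68
ee_pos: [574.5, -7.1, 93.9]
orientation: [-0.0, 0.6, 0.8, 0.0]
ft_force: [-0.5, 0.3, -2.9]
grip_width: 0.154
finger_force: 58.7
```

```bash
python3 - <<'E'
from h import *
move(*seat(75,0,0))
for n in("side","scene"):
    i=get_image(n)[:,:,::-1].copy();cv2.imwrite(f"pics/{n}2.png",i)
a=cv2.imread("pics/side2.png")[140:260,220:380];b=cv2.imread("pics/scene2.png")[120:240,180:340]
cv2.imwrite("pics/m2.png",np.vstack([cv2.resize(x,(400,300),interpolation=cv2.INTER_CUBIC) for x in(a,b)]))
E
```

```text
t 8.675 xyz [-0.002  0.01   0.042] r [ 0.001 -0.001 -0.   ]
```

View pics/m2.png

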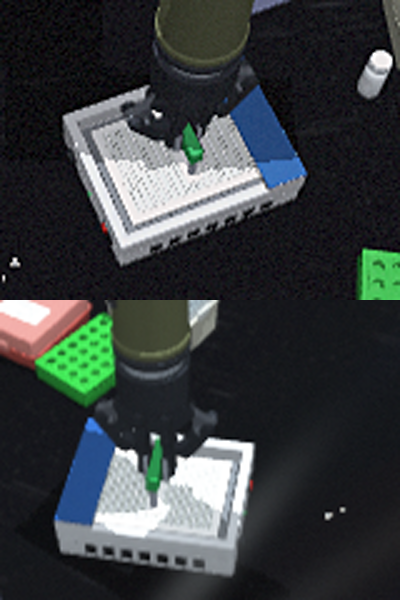

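The plate is level inside the well with its far end under the blue lip. The gap to the front wall shows on both sides, and the walls are clear. It's about 2 mm above the floor, so I'll lower it, release with a partial opening and retreat.

Request:
carry_out:
  motion:
    - {"x": 0, "y": 0, "z": 0.02, "rx": 0, "ry": 0, "rz": 0}
    - {"x": 0, "y": 0, "z": 0.04, "rx": 0, "ry": 0, "rz": 0}
    - {"x": 0, "y": 0, "z": 0.04, "rx": 0, "ry": 0, "rz": 0}

```text
time_s: 9.15
ee_pos: [574.3, -7.0, 91.8]
orientation: [-0.0, 0.599, 0.8, 0.0]
ft_force: [0.3, 0.4, -1.1]
grip_width: 0.152
finger_force: 58.8
```

Request:
carry_out:
  motion:
    - {"x": 0, "y": 0, "z": 0, "rx": 0, "ry": 0, "rz": 0}
    - {"x": 0, "y": 0, "z": 0, "rx": 0, "ry": 0, "rz": 0}
    - {"x": 0, "y": 0, "z": 0, "rx": 0, "ry": 0, "rz": 0}
    - {"x": 0, "y": 0, "z": 0, "rx": 0, "ry": 0, "rz": 0}
    - {"x": 0, "y": 0, "z": 0, "rx": 0, "ry": 0, "rz": 0}
    - {"x": 0, "y": 0, "z": 0, "rx": 0, "ry": 0, "rz": 0}
  fingers: 0.5

```text
time_s: 9.9
ee_pos: [574.2, -7.1, 91.9]
orientation: [-0.0, 0.6, 0.8, 0.0]
ft_force: [0.0, 0.2, -0.3]
grip_width: 0.499
finger_force: 0.0
```

Request:
carry_out:
  motion:
    - {"x": 0, "y": 0, "z": -0.2, "rx": 0, "ry": 0, "rz": 0}
    - {"x": 0, "y": 0, "z": -0.6, "rx": 0, "ry": 0, "rz": 0}
    - {"x": 0, "y": 0, "z": -1.2, "rx": 0, "ry": 0, "rz": 0}
    - {"x": 0, "y": 0, "z": -1.8, "rx": 0, "ry": 0, "rz": 0}
    - {"x": 0, "y": 0, "z": -2.4, "rx": 0, "ry": 0, "rz": 0}
    - {"x": 0, "y": 0, "z": -2.7, "rx": 0, "ry": 0, "rz": 0}
    - {"x": 0, "y": 0, "z": -2.8, "rx": 0, "ry": 0, "rz": 0}
    - {"x": 0, "y": 0, "z": -2.8, "rx": 0, "ry": 0, "rz": 0}

```text
time_s: 10.9
ee_pos: [573.8, -7.1, 231.3]
orientation: [-0.001, 0.6, 0.8, -0.0]
ft_force: [0.8, 0.5, 0.3]
grip_width: 0.499
finger_force: 0.0
```

```bash
python3 look.py pics/w3.png; python3 - <<'E'
from h import *
i=cv2.imread("pics/w3.png");r=Ro.from_euler("z",YAW)
P=[(-7,32,57+4),(7,32,61),(7,-32,61),(-7,-32,61),(-75,55,8),(-75,-55,8),(56,65,26),(56,-65,26)]
for p in proj("wrist",[W+r.apply(v) for v in P]):cv2.circle(i,tuple(int(v) for v in p),3,(0,0,255),1)
cv2.imwrite("pics/w3m.png",i)
E
```

```text
[573.79291502  -7.06106612 231.34502209] [-0.09  0.33  1.54  0.    1.27 -0.37]
```

View pics/w3m.png

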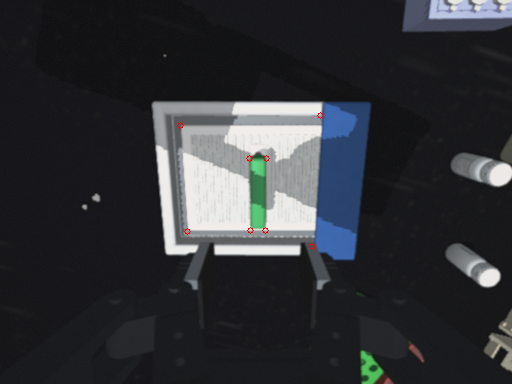

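The plate lies flat and centred in the well, with its corners at (180,126) and (187,231) and its bar at (258,193), all as predicted. Its far end is under the lip and the gripper is clear, so I'm handing the job in.

```bash
python3 -c "
from workcell import *
print(job_done())"
```

```text
the job is handed in; nothing more can be done
None
```

The fresh filter plate lies flat in the well with one end under the blue lip, centred to within about 2 mm by the last wrist image; the gripper is clear, the used plate wasn't touched, and I handed the job in at about 11 s (the verdict was not shown).

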